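# Build the stepped hub on the printer's spool holder

## Robot

A 6-joint arm with a two-finger parallel gripper is mounted at the origin on the work surface. World frame = base frame: x ahead of the robot, y to its left, z up, the work surface at z = 0. Lengths are in mm, angles in degrees, forces in N, time in s.
With the tool pointing down it reaches from about 300 to 850 mm from the base axis. Payload 4.2 kg.
Tool frame: the origin (TCP) lies at the very end of the fingers, on their centre line; the grasp point (between the pads) lies 19 mm behind it; z points along the fingers, y is the line along which they close (so a half turn about z gives the same grasp; the last joint's range is limited). The gripper opens to 91 mm and grips with 3 to 60 N. Pads are 32 mm wide; open, the fingers measure 118 mm over their backs; the gripper's body (76 mm by 178 mm) begins 60 mm behind the grasp point.
Start: joints at [66.578, 18.312, 89.639, -0, 72.044, -1.146], TCP at [217.974, 532.1, 213.976] pointing down, gripper open.
Joint ranges: [-177.97, 177.97], [-48.28, 115.42], [12.27, 149.76], [-77.06, 257.06], [2.81, 150.46], [-146.56, 146.56]. Speed limits (degrees/s): [147.25, 147.25, 180, 180, 180, 180].

## Interface

Orientations are given as [roll, pitch, yaw] about the fixed x, y, z axes, in that order (R = Rz(yaw) Ry(pitch) Rx(roll)).
In Python, from workcell import env, eyes gives the robot as it stands.
- The arm moves only by the tool send_rows, never from a script. Its argument "targets" is text: rows parted by semicolons, each of 7 numbers parted by spaces: the shift along the tool's x, y, z in m, then the turn, a rotation vector about the tool's x, y, z in degrees, then the opening in per cent of the stroke, from 0 (shut) to 100 (fully open). A call has 1 to 12 rows; each row is the pose to reach, as a shift and turn from the pose commanded when the call began, along the tool's axes at that moment; what a row does not reach only later rows make up. A row lasts 1/12 s, in which the tool goes at most 41.7 mm and 7.16 degrees, less where a joint would pass 70% of its speed; a pose out of reach is approached as far as the arm can. A call with a gripper value outside its range is refused whole. The fingers move at their own pace and stop on an object; "grip_force" is the grip in N (left out, the last holds). Time passes only in rows, so rows that repeat a pose let the fingers close. It gives the time, the measured TCP pose, the force, the opening and the grip force at its end, in the units of the state.
- env.state(): the state, without advancing time (a new reading comes with each control period).
- eyes.grab_frame(name): name is "scene" or "side" or "wrist"; returns a dict with "image" (420x560x3 uint8, blue, green, red), "fovy" (degrees; the focal length in pixels is half the picture's height over the tangent of half this angle, whatever the lens; pixels are square), "cx", "cy" (the principal point, pixels), "eye" and "attitude" of the camera in the world. Camera axes: x right, y up, looking along -z (the intrinsics and any distortion apply to the point x, -y, -z); pixel columns grow to the right and rows downward; lengths in mm; the calibration is good to about 2 mm. A picture is of the moment at which its call begins. There is no depth.
- env.job_done(): hands the job in; it is judged then, once.
The state is a dict: "time_s": time; "qpos": joint angles; "qvel": joint speeds; "effort": joint torques, N m; "ee_pos": TCP position; "ee_rot": TCP orientation; "force": force on the tool from outside, world axes, zero at the start; "torque": the same for the moment, N m; "gripper_width": finger opening in mm; "gripper_force": force on a finger pad.
Only numpy, scipy, OpenCV 4.12 (cv2) and the standard library are available. Lean on these libraries where they do the work, as an engineer would, in place of code of your own. Each camera call takes 0.05 s, during which the arm holds its last target. There are 200 camera calls.

## Task

Build up the stepped hub on the spool holder beside the printers: thread the wide ring onto the upright spindle first, then the narrower ring on top of it, and last push the tall sleeve down over the spindle, so that each part sits flat and fully home on the one below. Do not shift the filament spool, scraper, screw tray or caliper that lie around.

Things in the scene. Friction and masses are not known exactly. Their poses are not given: they have to be found in the camera images.
- holder: the spool holder, fixed to the bench: a black round foot plate (100 mm diameter, 8 mm thick) with a bare aluminium boss on it (68 mm diameter, its top 18 mm above the bench) and an upright steel spindle in the middle (16 mm diameter, its tip 72 mm above the bench). Origin at the centre of the foot's underside, on the spindle axis; z up. Its place on the bench varies
- seat (a point): the point on the spindle axis at the top face of the boss (18 mm above the bench), on which the wide ring must lie; z up along the spindle
- spindle_tip (a point): the top of the spindle, 54 mm above the seat; the last 8 mm taper from 16 mm to 8 mm diameter
- wide_ring: the wide grey plastic ring, loose, lying flat on the bench: 60 mm outside diameter, 20 mm bore (2 mm slack all round on the spindle), 16 mm thick, 35 to 70 g. Origin at its centre (8 mm above its underside), z along the bore; both ways up are the same. The three parts swap places between starts
- narrow_ring: the narrower grey plastic ring, loose, lying flat on the bench: 40 mm outside diameter, 20 mm bore, 16 mm thick, 20 to 42 g. Origin at its centre (8 mm above its underside), z along the bore; both ways up are the same
- sleeve: the tall grey plastic sleeve, loose, standing upright on the bench: 28 mm outside diameter, 18.4 mm bore right through (1.2 mm slack all round on the spindle), 40 mm tall, 20 to 42 g. Origin at its centre (20 mm above its lower end), z along the bore; both ways up are the same. Fully home its lower end is 32 mm above the seat and it hides the spindle tip
- filament_spool: bystander: a small loose spool with black flanges and white winding, lying flat, 104 mm diameter, 48 mm high; origin at the centre of its underside
- scraper: bystander: a loose scraper 200 mm long, lying along its own x; origin near the middle of its underside
- screw_tray: bystander: a loose grey tray with screws in it, 80 x 70 mm, 22 mm high; origin at the centre of its underside
- caliper: bystander: a loose steel sliding caliper 200 mm long with a black display, lying flat along its own x; origin at the middle of its beam, on the bench
Mind the look-alikes: they are no part of the job. What is shaped like the narrow_ring but pink or yellow is not meant.

How it is judged (in metres and radians):
On the way, in this order (a step that is already met when the one before it is completed fails the run):
1. the wide ring lies flat on the boss, around the spindle (horizontal distance between wide_ring and seat below 0.004 m and z of wide_ring in the frame of seat between 0.0055 and 0.0105 m and angle between the z axis of wide_ring and the z axis of seat, either way round below 0.08 rad), for 0.2 s.
2. the narrower ring lies flat on the wide ring, around the spindle (all of step 1 and horizontal distance between narrow_ring and seat below 0.004 m and z of narrow_ring in the frame of seat between 0.0215 and 0.0265 m and angle between the z axis of narrow_ring and the z axis of seat, either way round below 0.08 rad), for 0.2 s.
3. the sleeve is fully home on the narrower ring, over the spindle (all of step 2 and horizontal distance between sleeve and seat below 0.004 m and z of sleeve in the frame of seat between 0.0495 and 0.0545 m and angle between the z axis of sleeve and the z axis of seat, either way round below 0.08 rad), for 0.2 s.
At the end, for the whole second after the job is handed in: Around the spindle, from the boss up: wide ring, narrower ring, sleeve, each within 4 mm of the spindle axis, within 2.5 mm of its fully seated height, within 0.08 rad of square to the spindle, and at rest (all of step 3 and linear speed of each of wide_ring, narrow_ring, sleeve below 0.02 m/s); the robot touches nothing.
It fails at once if the filament spool was shifted more than 30 mm (distance of filament_spool from where it was at the start of the episode above 0.03 m).
It fails at once if the scraper was shifted more than 30 mm (distance of scraper from where it was at the start of the episode above 0.03 m).
It fails at once if the screw tray was shifted more than 30 mm (distance of screw_tray from where it was at the start of the episode above 0.03 m).
It fails at once if the caliper was shifted more than 30 mm (distance of caliper from where it was at the start of the episode above 0.03 m).
It also fails if it takes over 67 s, if anything falls off the work surface, if the arm or the gripper's body presses on something with over 40 N, if the wrist force passes 120 N, or if a joint passes its speed limit or range.

## Working session

There is one attempt and no reset: what is moved stays moved. The work goes in short steps, Python scripts to look and compute and a tool call to move; the robot and the scene stay as the last step left them, time stands still between calls to the robot, and variables do not carry over. Pictures are saved under pics/ and viewed, at most 12 in all, crops included, and the job is handed in when it is done.

Besides the shell and the picture viewer there is one more tool, called after "Call:" as a command line: name --argument value ..., lists and objects as JSON in quotes. send_rows: Moves the arm, as the interface text tells. Its arguments: {"type":"object","properties":{"targets":{"type":"string"},"grip_force":{"type":"number"}},"required":["targets"]}

```bash
mkdir -p pics; ls; python3 - <<'E'
from workcell import env, eyes
import cv2,numpy as np
for n in("scene","side","wrist"):
    f=eyes.grab_frame(n); cv2.imwrite(f"pics/{n}0.png",f["image"])
    print(n,{k:(np.round(v,4).tolist() if k!='image' else 0) for k,v in f.items()})
print(env.state())
E
```

```text
pics
scene {'image': 0, 'fovy': 45.3005, 'cx': 281.2452, 'cy': 216.2247, 'eye': [1481.1907, 356.5366, 731.7597], 'attitude': [55.6915, -1.2937, 112.1236]}
side {'image': 0, 'fovy': 56.1097, 'cx': 277.7062, 'cy': 213.9369, 'eye': [274.1789, -475.372, 761.9378], 'attitude': [41.8273, 0.3281, -36.3757]}
wrist {'image': 0, 'fovy': 60.0021, 'cx': 276.8107, 'cy': 208.4462, 'eye': [140.9665, 564.1919, 384.2431], 'attitude': [-16.9367, 0.0548, 67.7272]}
{'time_s': 0.15, 'qpos': array([ 6.65785506e+01,  1.83421003e+01,  8.96906733e+01, -2.78767982e-03,
        7.20449840e+01, -1.14518430e+00]), 'qvel': array([-0.01205577, -0.1140604 , -0.20341354,  0.00593372,  0.03239516,
       -0.09898872]), 'effort': array([ 5.93476507e-04, -4.12775946e+01, -2.32156456e+01,  7.29027274e-02,
        4.34794079e-02, -1.03423947e-04]), 'ee_pos': array([217.81817921, 531.72392522, 213.32253251]), 'ee_rot': array([-1.79922205e+02,  1.09616275e-03,  1.57724597e+02]), 'force': array([0.93692379, 0.1652939 , 0.59206126]), 'torque': array([0.02178784, 0.02304916, 0.03205516]), 'gripper_force': 0.0, 'gripper_width': 91.10090488098166}
```

View pics/scene0.png

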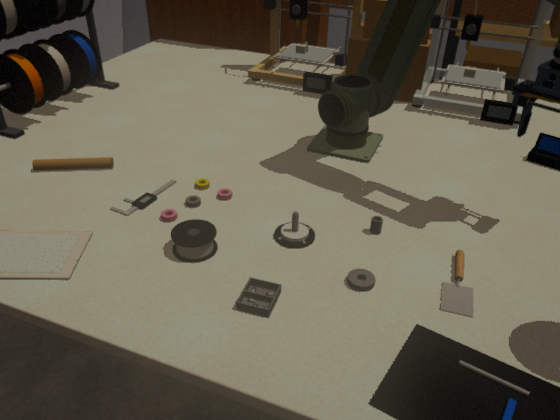

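View pics/side0.png

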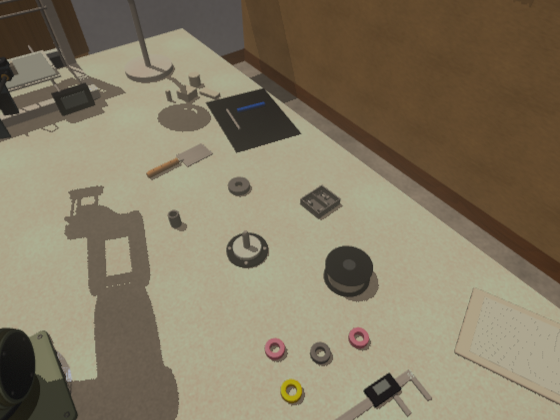

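Scene view: wide ring at (361,279), sleeve at (376,225), holder at (294,233). There are four small rings: grey (193,201), pink (169,215), pink (225,194) and yellow (202,184). Side view: wide ring (239,186), sleeve (174,219), holder (247,249), and the small rings are grey (320,352), pinks (275,348) and (359,338), yellow (291,390). Only the grey one matches narrow_ring. I'll confirm it in a crop.

```bash
cat > h.py <<'E'
import numpy as np, cv2
from scipy.spatial.transform import Rotation as R
from workcell import env, eyes
def cam(f):
    fl=210/np.tan(np.radians(f["fovy"]/2)); Rm=R.from_euler("xyz",f["attitude"],degrees=True).as_matrix()
    return fl,Rm,np.array(f["eye"])
def ray(f,u,v):
    fl,Rm,e=cam(f); return e,Rm@np.array([(u-f["cx"])/fl,-(v-f["cy"])/fl,-1])
def onplane(f,u,v,z):
    e,d=ray(f,u,v); return e+d*(z-e[2])/d[2]
def proj(f,p):
    fl,Rm,e=cam(f); q=(np.atleast_2d(p)-e)@Rm
    return np.c_[f["cx"]-fl*q[:,0]/q[:,2], f["cy"]+fl*q[:,1]/q[:,2]]
def delta(p,yaw=None):
    "shift (m) in tool axes from the measured pose to point p, plus turn about tool z"
    s=env.state(); Rt=R.from_euler("xyz",s["ee_rot"],degrees=True)
    d=Rt.inv().apply(np.array(p)-s["ee_pos"])/1000
    return np.round(d,4)
E
python3 - <<'E'
from h import *
S=eyes.grab_frame("scene");D=eyes.grab_frame("side")
for n,a,b,z in [("wide",(361,279),(239,186),8),("narrow",(193,201),(320,352),8),("sleeve",(376,225),(174,219),20),("boss",(294,234),(247,247),14),
  ("tray",(259,296),(321,201),11),("spool",(194,241),(348,271),24),("scraper",(459,280),(180,160),5),("pinkA",(169,215),(359,338),8),("pinkB",(225,194),(275,348),8),("yel",(202,184),(291,390),8)]:
    print(n,onplane(S,*a,z).round(1),onplane(D,*b,z).round(1))
c=cv2.resize(S["image"][170:230,145:245],None,fx=4,fy=4,interpolation=2)
d=cv2.resize(D["image"][320:410,250:400],None,fx=4,fy=4,interpolation=2)[:, :600]
o=np.zeros((600,600,3),np.uint8);o[:240,:400]=c;o[240:600]=d
cv2.imwrite("pics/crop1.png",o)
E
```

```text
wide [645.6 221.3   8. ] [646.7 216.7   8. ]
narrow [ 521.2 -268.7    8. ] [ 522.5 -270.3    8. ]
sleeve [449.  206.5  20. ] [446.3 203.1  20. ]
boss [558.3  32.   14. ] [547.   24.9  14. ]
tray [785.   41.6  11. ] [787.8  37.   11. ]
spool [ 690.5 -165.5   24. ] [ 686.8 -171.4   24. ]
scraper [559.  419.2   5. ] [568.1 416.    5. ]
pinkA [ 603.2 -290.4    8. ] [ 603.8 -294.9    8. ]
pinkB [ 455.2 -207.8    8. ] [ 456.6 -211.5    8. ]
yel [ 434.4 -290.7    8. ] [ 433.5 -293.     8. ]
```

View pics/crop1.png

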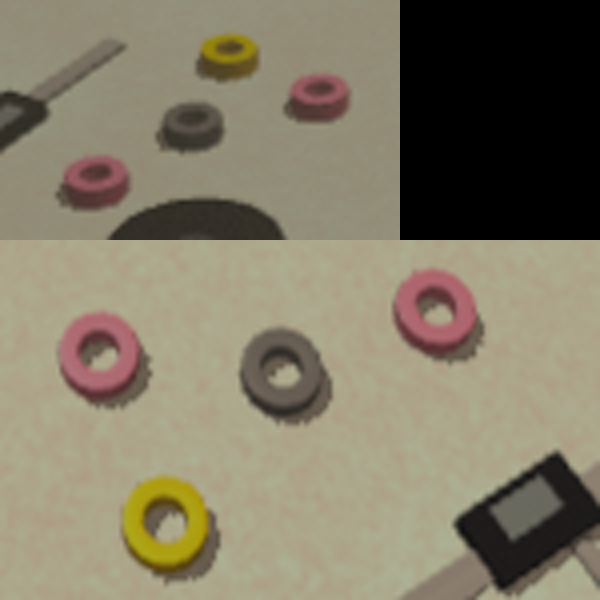

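The crop shows four look-alikes: pink (99,355), grey (283,370), pink (435,310) and yellow (165,522). The grey one is narrow_ring, at about (522,-269). The positions from both cameras agree to within 5 mm. Next I move above the wide ring.

Call:
send_rows --targets "-0.5145 -0.1275 0.05 0 0 0 100;-0.5145 -0.1275 0.05 0 0 0 100;-0.5145 -0.1275 0.05 0 0 0 100;-0.5145 -0.1275 0.05 0 0 0 100;-0.5145 -0.1275 0.05 0 0 0 100;-0.5145 -0.1275 0.05 0 0 0 100;-0.5145 -0.1275 0.05 0 0 0 100;-0.5145 -0.1275 0.05 0 0 0 100;-0.5145 -0.1275 0.05 0 0 0 100;-0.5145 -0.1275 0.05 0 0 0 100;-0.5145 -0.1275 0.05 0 0 0 100;-0.5145 -0.1275 0.05 0 0 0 100"

```text
time_s: 1.25
ee_pos: [621.1, 236.6, 166.7]
ee_rot: [180.0, -0.0, 157.7]
force: [-0.1, 0.5, -0.1]
gripper_width: 91.3
gripper_force: 0.0
```

Call:
send_rows --targets "0 0 0 0 0 0 100;0 0 0 0 0 0 100;0 0 0 0 0 0 100"

```text
time_s: 1.5
ee_pos: [619.3, 238.1, 166.5]
ee_rot: [-180.0, -0.1, 157.7]
force: [-0.1, -0.4, 0.2]
gripper_width: 91.3
gripper_force: 0.0
```

```bash
python3 - <<'E'
from h import *
W=eyes.grab_frame("wrist"); s=env.state(); print(s["time_s"],s["ee_pos"],s["ee_rot"],s["force"])
print(W["eye"],W["attitude"])
im=W["image"].copy()
for n,p in dict(wide=(646,219,8),hold=(553,29,18),sl=(448,205,20)).items(): print(n,proj(W,p))
cv2.imwrite("pics/w1.png",im)
E
```

```text
1.55 [618.88859222 238.70307314 166.9235046 ] [-1.79997069e+02 -5.03937565e-02  1.57753866e+02] [-0.82325582  0.40633023  0.53855118]
[542.59231641 270.39696268 337.68122068] [-1.68621255e+01 -1.57812469e-02  6.76878486e+01]
wide [[268.07449181 223.66192114]]
hold [[ 38.72058689 213.01225479]]
sl [[154.00863173  14.85354866]]
```

View pics/w1.png

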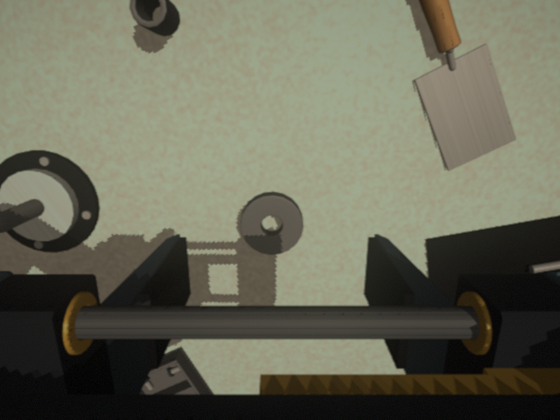

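The wrist view shows the wide ring at (270.5,223.5), sleeve at about (150,12) and holder at left, about (42,203). All match the predictions within a few pixels.

```bash
python3 - <<'E'
from h import *
W=eyes.grab_frame("wrist"); p=onplane(W,270.5,223.5,10); print(p, delta([p[0],p[1],2.5]))
print(env.state()["ee_pos"])
E
```

```text
[645.92990304 222.10318625  10.        ] [-0.0317 -0.0054  0.1647]
[618.73734952 239.05202589 167.18884449]
```

Call:
send_rows --targets "-0.032 -0.005 0.04 0 0 0 100;-0.032 -0.005 0.08 0 0 0 100;-0.032 -0.005 0.12 0 0 0 100;-0.032 -0.005 0.145 0 0 0 100;-0.032 -0.005 0.164 0 0 0 100;-0.032 -0.005 0.164 0 0 0 100;-0.032 -0.005 0.164 0 0 0 50;-0.032 -0.005 0.164 0 0 0 40;-0.032 -0.005 0.164 0 0 0 40;-0.032 -0.005 0.164 0 0 0 40;-0.032 -0.005 0.164 0 0 0 40;-0.032 -0.005 0.164 0 0 0 40" --grip_force 20

```text
time_s: 2.6
ee_pos: [647.3, 221.7, 3.4]
ee_rot: [180.0, 0.0, 157.7]
force: [-0.1, 0.8, 1.5]
gripper_width: 60.1
gripper_force: 20.0
```

Call:
send_rows --targets "0 0 0 0 0 0 40;0 0 0 0 0 0 40;0 0 -0.02 0 0 0 40;0 0 -0.05 0 0 0 40;0 0 -0.09 0 0 0 40;0 0 -0.13 0 0 0 40;0 0 -0.13 0 0 0 40;0 0 -0.13 0 0 0 40"

```text
time_s: 3.27
ee_pos: [649.1, 221.7, 136.1]
ee_rot: [179.8, 0.3, 157.7]
force: [-0.1, 0.3, -0.5]
gripper_width: 60.1
gripper_force: 20.0
```

Call:
send_rows --targets "-0.01 -0.035 0 0 0 0 40;-0.025 -0.075 0 0 0 0 40;-0.037 -0.115 0 0 0 0 40;-0.05 -0.155 0 0 0 0 40;-0.062 -0.19 0 0 0 0 40;-0.07 -0.215 0 0 0 0 40;-0.07 -0.215 0 0 0 0 40;-0.07 -0.215 0 0 0 0 40;-0.07 -0.215 0 0 0 0 40"

```text
time_s: 4.02
ee_pos: [629.9, -3.8, 131.5]
ee_rot: [-180.0, -0.2, 157.7]
force: [0.3, 0.6, -1.1]
gripper_width: 59.9
gripper_force: 20.0
```

```bash
python3 - <<'E'
from h import *
W=eyes.grab_frame("wrist"); s=env.state(); print(s["ee_pos"],s["ee_rot"])
for n,p in dict(boss=(553,29,18),tip=(553,29,72),ring=s["ee_pos"]+[0,0,14]).items(): print(n,proj(W,p))
cv2.imwrite("pics/w2.png",cv2.resize(W["image"],None,fx=1.4,fy=1.4,interpolation=2))
E
```

```text
[630.19834976  -3.19390475 131.80278216] [-1.79986970e+02 -1.17519828e-01  1.57761908e+02]
boss [[277.19540457  97.82123749]]
tip [[277.30662561  97.60397043]]
ring [[276.43757401 279.70417495]]
```

View pics/w2.png

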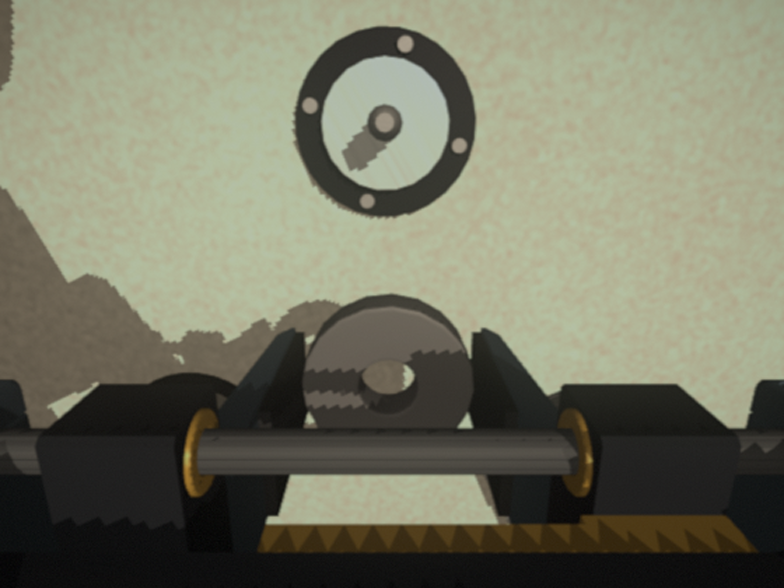

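Enlarged wrist view: spindle tip at (385,122) and boss circle centre at (385.5,122.5), so they coincide. The held ring's centre is around (388,383), with its back outer edge at y≈307 and its bore back edge at y≈358. I compute the ring's offset in the hand from these edges.

```bash
cat >> h.py <<'E'
def inhand(W,r_out,ztop,cols):
    "prints brightness profile down columns and predicted back edges of top circles for an x offset"
    s=env.state(); Rt=R.from_euler("xyz",s["ee_rot"],degrees=True)
    for dx in (-4,-2,0,2,4):
        out=[]
        for r,z in ((r_out,ztop),(10,ztop)):
            a=np.linspace(0,2*np.pi,361); c=np.c_[dx+r*np.cos(a),r*np.sin(a),-z+0*a]
            q=proj(W,s["ee_pos"]+Rt.apply(c)); out+=[q[:,1].min(),q[:,1].max(),q[:,0].min(),q[:,0].max()]
        print(dx,np.round(out,1))
    g=cv2.cvtColor(W["image"],cv2.COLOR_BGR2GRAY)
    for c in cols: print(c,g[195:312,c].tolist())
E
python3 - <<'E'
from h import *
W=eyes.grab_frame("wrist")
inhand(W,30,13.2,(277,))
g=cv2.cvtColor(W["image"],cv2.COLOR_BGR2GRAY)
m=((g>0)&(g<75)).astype(np.uint8); m[165:]=0; m[:, :190]=0;m[:,360:]=0
ct=max(cv2.findContours(m,cv2.RETR_EXTERNAL,cv2.CHAIN_APPROX_NONE)[0],key=cv2.contourArea); print("foot",cv2.fitEllipse(cv2.convexHull(ct)))
b=(g>130).astype(np.uint8);k=np.zeros_like(b);cv2.ellipse(k,(275,87),(54,56),0,0,360,1,-1)
ct=max(cv2.findContours(b*k,cv2.RETR_EXTERNAL,cv2.CHAIN_APPROX_NONE)[0],key=cv2.contourArea); e=cv2.fitEllipse(cv2.convexHull(ct));print("boss",e)
p=onplane(W,*e[0],18);print(p,onplane(W,275,87,72));print(env.state()["ee_pos"],delta([p[0],p[1],90]))
E
```

```text
-4 [228.2 339.2 213.9 337.9 267.7 304.6 255.2 296.5]
-2 [224.1 335.9 213.7 338.1 263.9 301.  255.2 296.6]
0 [219.9 332.5 213.5 338.3 260.  297.4 255.1 296.7]
2 [215.8 329.1 213.2 338.5 256.1 293.8 255.  296.7]
4 [211.6 325.6 213.  338.7 252.2 290.1 254.9 296.8]
277 [180, 179, 180, 180, 182, 182, 180, 179, 179, 178, 178, 178, 178, 179, 162, 98, 61, 63, 63, 63, 64, 64, 64, 75, 97, 114, 112, 105, 102, 102, 102, 101, 100, 100, 100, 99, 100, 99, 100, 99, 99, 99, 99, 98, 98, 99, 99, 97, 98, 98, 97, 97, 97, 97, 97, 96, 96, 95, 96, 95, 92, 90, 94, 96, 97, 96, 99, 101, 102, 104, 105, 106, 105, 104, 104, 103, 104, 102, 103, 104, 103, 103, 102, 102, 103, 97, 70, 44, 38, 38, 39, 39, 38, 37, 38, 38, 37, 39, 40, 40, 45, 55, 57, 56, 54, 54, 54, 53, 54, 52, 46, 38, 38, 42, 47, 49, 55]
foot ((273.84283447265625, 86.2265625), (127.1732177734375, 134.66111755371094), 1.855360984802246)
boss ((273.9447021484375, 87.40807342529297), (90.48481750488281, 94.96263885498047), 179.28665161132812)
[545.50014489  30.04132517  18.        ] [547.05637588  30.50737238  72.        ]
[630.38612584  -2.89599999 132.06432115] [ 0.091  -0.0016  0.0422]
```

Call:
send_rows --targets "0.03 0 0 0 0 0 40;0.06 -0.001 0 0 0 0 40;0.08 -0.0013 0.01 0 0 0 40;0.0895 -0.0013 0.03 0 0 0 40;0.0895 -0.0013 0.047 0 0 0 40;0.0895 -0.0013 0.047 0 0 0 40;0.0895 -0.0013 0.047 0 0 0 40;0.0895 -0.0013 0.047 0 0 0 40"

```text
time_s: 4.78
ee_pos: [548.5, 29.3, 86.7]
ee_rot: [180.0, 0.1, 157.8]
force: [0.7, 0.3, 0.0]
gripper_width: 59.7
gripper_force: 20.0
```

```bash
python3 - <<'E'
from h import *
print(env.state()["ee_pos"])
o=np.zeros((600,800,3),np.uint8)
for i,n in enumerate(("scene","side","wrist")):
    f=eyes.grab_frame(n); c=proj(f,(546.5,30.3,80))[0]; h=(50,67) if i<2 else (75,100); 
    if i==2: c=np.array([280,285])
    x,y=int(c[0])-h[1],int(c[1])-h[0]; t=f["image"][y:y+2*h[0],x:x+2*h[1]]; z=300/(2*h[0]); t=cv2.resize(t,None,fx=z,fy=z,interpolation=2)[:300,:400]
    r,q=divmod(i,2); o[r*300:r*300+t.shape[0],q*400:q*400+t.shape[1]]=t; print(n,"crop origin",x,y,"zoom",z,proj(f,[(546.5,30.3,72),(546.5,30.3,18)]).round(1).tolist())
cv2.imwrite("pics/m1.png",o)
E
```

```text
[548.4958321   29.25753769  86.74326252]
scene crop origin 229 158 zoom 3.0 [[296.0, 211.3], [295.1, 229.9]]
side crop origin 176 177 zoom 3.0 [[243.9, 230.1], [245.5, 244.6]]
wrist crop origin 180 210 zoom 2.0 [[276.2, 250.2], [276.2, 218.9]]
```

View pics/m1.png

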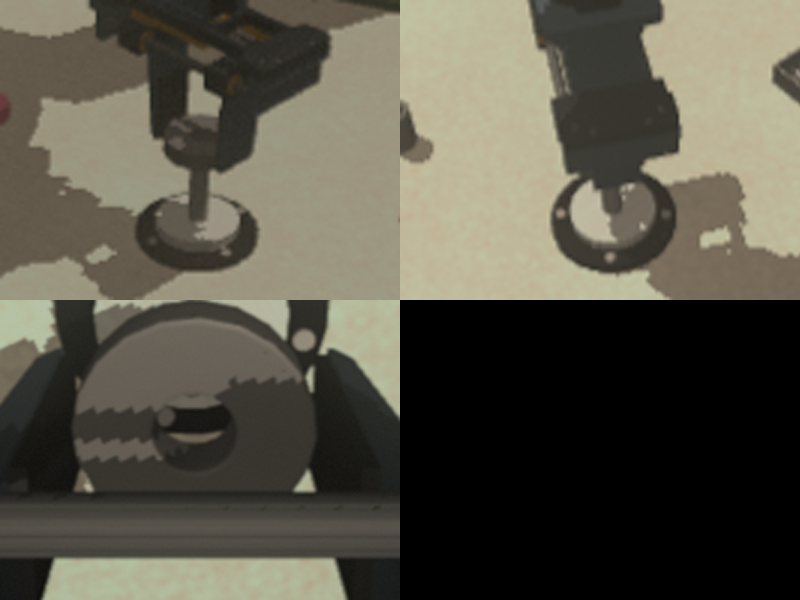

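The scene view shows the ring at (204,140) centred over the spindle at (198–202), to about 1 mm. The spindle is hidden in the wrist view. I lower it onto the spindle gently and watch the force.

Call:
send_rows --targets "0 0 0.006 0 0 0 40;0 0 0.012 0 0 0 40;0 0 0.016 0 0 0 40;0 0 0.02 0 0 0 40;0 0 0.024 0 0 0 40;0 0 0.028 0 0 0 40;0 0 0.028 0 0 0 40;0 0 0.028 0 0 0 40"

```text
time_s: 5.6
ee_pos: [547.2, 28.6, 57.7]
ee_rot: [-180.0, -0.0, 157.7]
force: [0.2, -0.7, -0.3]
gripper_width: 60.0
gripper_force: 20.0
```

Call:
send_rows --targets "0 0 0.01 0 0 0 40;0 0 0.02 0 0 0 40;0 0 0.028 0 0 0 40;0 0 0.033 0 0 0 40;0 0 0.0345 0 0 0 40;0 0 0.0345 0 0 0 40;0 0 0.0345 0 0 0 40"

```text
time_s: 6.18
ee_pos: [547.5, 28.6, 23.4]
ee_rot: [180.0, 0.0, 157.7]
force: [-0.3, 0.1, -1.0]
gripper_width: 59.9
gripper_force: 20.0
```

Call:
send_rows --targets "0 0 0.001 0 0 0 40;0 0 0.002 0 0 0 40;0 0 0.002 0 0 0 40;0 0 0.002 0 0 0 40"

```text
time_s: 6.52
ee_pos: [547.5, 28.6, 21.6]
ee_rot: [180.0, 0.0, 157.7]
force: [0.2, -0.3, -1.2]
gripper_width: 60.1
gripper_force: 20.0
```

Call:
send_rows --targets "0 0 0 0 0 0 80;0 0 0 0 0 0 80;0 0 0 0 0 0 80;0 0 0 0 0 0 80;0 0 -0.01 0 0 0 80;0 0 -0.03 0 0 0 80;0 0 -0.07 0 0 0 80;0 0 -0.11 0 0 0 80;0 0 -0.13 0 0 0 80;0 0 -0.13 0 0 0 80"

```text
time_s: 7.35
ee_pos: [550.8, 28.7, 157.8]
ee_rot: [179.7, 0.6, 157.7]
force: [0.9, -0.3, 0.6]
gripper_width: 73.0
gripper_force: 0.0
```

```bash
python3 - <<'E'
from h import *
s=env.state();print(s["ee_pos"],s["gripper_width"],s["force"])
W=eyes.grab_frame("wrist")
print(proj(W,[(546.5,30.3,34),(546.5,30.3,72)]).round(1), delta([522-73,-269.5+30,150]), delta([522,-269.5,150]))
cv2.imwrite("pics/w3.png",W["image"])
E
```

```text
[550.79751247  28.74069638 157.82609255] 73.01983659649667 [ 0.91467284 -0.32217552  0.59989938]
[[274.8 194.4]
 [274.8 208. ]] [-0.009  -0.2861  0.0041] [-0.088  -0.2862  0.0046]
```

View pics/w3.png

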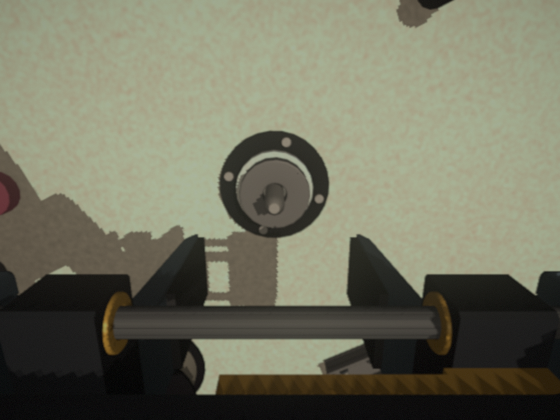

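The wide ring sits seated on the boss at (274,192), with the spindle tip at (275,208) as predicted. Next is the narrow grey ring.

Call:
send_rows --targets "-0.012 -0.038 0 0 0 0 66;-0.024 -0.076 0 0 0 0 66;-0.036 -0.114 0 0 0 0 66;-0.048 -0.152 0 0 0 0 66;-0.06 -0.19 0 0 0 0 66;-0.072 -0.228 0 0 0 0 66;-0.084 -0.266 0 0 0 0 66;-0.0895 -0.2855 0 0 0 0 66;-0.0895 -0.2855 0 0 0 0 66;-0.0895 -0.2855 0 0 0 0 66;-0.0895 -0.2855 0 0 0 0 66"

```text
time_s: 8.32
ee_pos: [521.3, -268.4, 150.4]
ee_rot: [179.9, -0.2, 157.7]
force: [-0.2, -0.1, -0.1]
gripper_width: 60.2
gripper_force: 0.0
```

```bash
python3 - <<'E'
from h import *
s=env.state();print(s["ee_pos"],s["gripper_width"])
W=eyes.grab_frame("wrist"); c=proj(W,(522,-269.5,9))[0]; print(c)
x,y=int(c[0])-100,int(c[1])-75
g=W["image"]; hsv=cv2.cvtColor(g,cv2.COLOR_BGR2HSV); gray=hsv[...,2]
print("origin",x,y); t=g[max(y,0):y+150,x:x+200]; cv2.imwrite("pics/w4.png",cv2.resize(t,None,fx=4,fy=4,interpolation=2)[:600])
for k in [(c[0],c[1])]: print(onplane(W,*k,9), delta([522,-269.5,3]))
E
```

```text
[ 521.27722827 -268.43600684  150.35143277] 60.24328786565159
[274.84129813 197.43559982]
origin 174 122
[ 522.  -269.5    9. ] [-0.0012 -0.0013  0.1477]
```

View pics/w4.png

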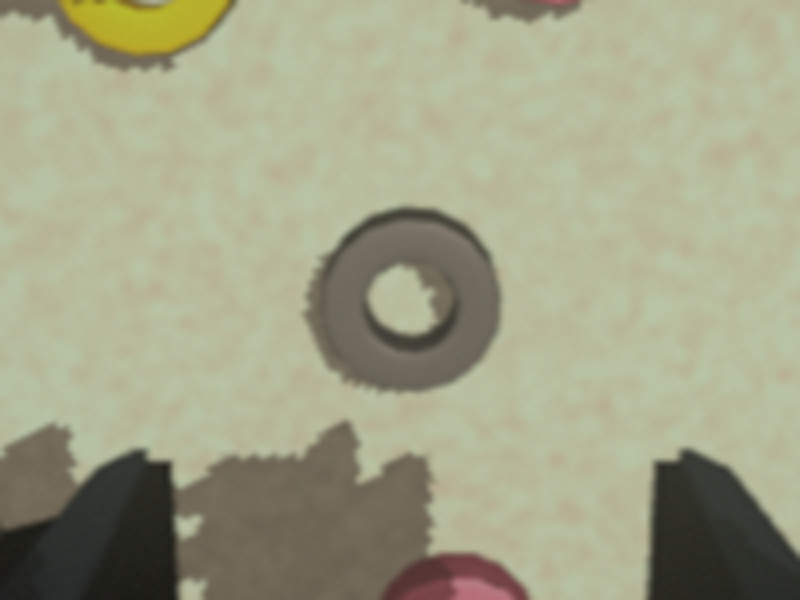

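The grey ring's top face is at crop (410,304), i.e. pixel (276.6,198.1), within 1 mm of below the TCP. Descend and grip.

Call:
send_rows --targets "0.0005 0 0.035 0 0 0 66;0.0005 0 0.075 0 0 0 66;0.0005 0 0.11 0 0 0 66;0.0005 0 0.135 0 0 0 66;0.0005 0 0.147 0 0 0 66;0.0005 0 0.147 0 0 0 66;0.0005 0 0.147 0 0 0 66;0.0005 0 0.147 0 0 0 30;0.0005 0 0.147 0 0 0 25;0.0005 0 0.147 0 0 0 25;0.0005 0 0.147 0 0 0 25;0.0005 0 0.147 0 0 0 25"

```text
time_s: 9.37
ee_pos: [521.8, -269.2, 5.0]
ee_rot: [180.0, 0.0, 157.7]
force: [-0.3, 1.7, 2.2]
gripper_width: 39.2
gripper_force: 20.0
```

Call:
send_rows --targets "0 0 0 0 0 0 25;0 0 -0.02 0 0 0 25;0 0 -0.05 0 0 0 25;0 0 -0.09 0 0 0 25;0 0 -0.13 0 0 0 25;0 0 -0.13 0 0 0 25;0 0 -0.13 0 0 0 25;0 0 -0.13 0 0 0 25"

```text
time_s: 10.03
ee_pos: [520.8, -269.1, 134.0]
ee_rot: [180.0, -0.1, 157.7]
force: [-0.3, 0.5, -1.1]
gripper_width: 39.1
gripper_force: 20.0
```

```bash
python3 - <<'E'
from h import *
W=eyes.grab_frame("wrist"); s=env.state(); print(s["ee_pos"],s["ee_rot"],s["gripper_width"])
inhand(W,20,12.6,(277,)); g=cv2.cvtColor(W["image"],cv2.COLOR_BGR2GRAY)
print(g[278,225:330].tolist()); print(delta([546.5,30.3,150]))
E
```

```text
[ 520.42360984 -268.84146706  133.05108194] [ 1.79980928e+02 -1.65921403e-01  1.57716096e+02] 39.35789681323416
-4 [245.8 319.1 234.4 316.3 265.  301.7 254.9 295.8]
-2 [241.8 315.7 234.3 316.4 261.2 298.1 254.8 295.9]
0 [237.9 312.2 234.1 316.6 257.4 294.5 254.8 296. ]
2 [233.9 308.7 234.  316.7 253.5 290.9 254.7 296. ]
4 [229.9 305.2 233.9 316.8 249.7 287.3 254.6 296.1]
277 [193, 191, 192, 193, 195, 194, 193, 192, 191, 193, 194, 195, 194, 193, 190, 188, 187, 187, 189, 191, 193, 194, 195, 196, 196, 195, 195, 192, 190, 189, 190, 189, 174, 115, 71, 65, 66, 67, 66, 66, 66, 64, 64, 85, 113, 121, 117, 111, 109, 108, 107, 107, 107, 105, 99, 79, 65, 64, 63, 61, 66, 86, 104, 107, 107, 105, 105, 103, 103, 104, 104, 105, 106, 105, 98, 81, 65, 59, 59, 59, 60, 64, 73, 82, 78, 56, 42, 41, 41, 41, 41, 41, 42, 43, 42, 42, 41, 42, 46, 52, 62, 61, 59, 58, 59, 56, 57, 57, 57, 56, 50, 40, 41, 46, 50, 53, 58]
[25, 24, 23, 25, 24, 24, 25, 25, 25, 23, 22, 29, 44, 54, 58, 62, 67, 73, 82, 84, 72, 61, 58, 58, 62, 67, 68, 75, 77, 70, 56, 47, 43, 40, 39, 38, 39, 37, 38, 36, 38, 40, 49, 61, 70, 64, 59, 58, 58, 61, 66, 75, 82, 85, 86, 83, 81, 79, 77, 75, 67, 59, 52, 46, 44, 43, 43, 44, 43, 44, 43, 43, 49, 56, 59, 59, 59, 58, 60, 58, 58, 58, 60, 58, 58, 59, 59, 59, 59, 57, 54, 44, 32, 31, 30, 32, 31, 29, 29, 31, 30, 30, 31, 31, 31]
[ 0.0894  0.2867 -0.0166]
```

Call:
send_rows --targets "0.012 0.038 0 0 0 0 25;0.024 0.076 0 0 0 0 25;0.036 0.114 0 0 0 0 25;0.048 0.152 0 0 0 0 25;0.06 0.19 0 0 0 0 25;0.072 0.228 0 0 0 0 25;0.084 0.266 0 0 0 0 25;0.0899 0.286 0 0 0 0 25;0.0899 0.286 0 0 0 0 25;0.0899 0.286 0.02 0 0 0 25;0.0899 0.286 0.045 0 0 0 25;0.0899 0.286 0.045 0 0 0 25"

```text
time_s: 11.08
ee_pos: [542.4, 28.8, 84.2]
ee_rot: [-179.7, -0.6, 157.7]
force: [-0.9, -0.5, -0.0]
gripper_width: 39.1
gripper_force: 20.0
```

Call:
send_rows --targets "0 0 0 0 0 0 25;0 0 0.005 0 0 0 25;0 0 0.01 0 0 0 25;0 0 0.015 0 0 0 25;0 0 0.02 0 0 0 25;0 0 0.025 0 0 0 25;0 0 0.03 0 0 0 25;0 0 0.03 0 0 0 25;0 0 0.03 0 0 0 25"

```text
time_s: 11.83
ee_pos: [546.5, 29.4, 59.2]
ee_rot: [-180.0, -0.0, 157.7]
force: [-0.5, 0.0, -1.0]
gripper_width: 39.3
gripper_force: 20.0
```

Threaded with no contact force. Continue down to about 39.5 mm.

Call:
send_rows --targets "0 0 0.008 0 0 0 25;0 0 0.014 0 0 0 25;0 0 0.018 0 0 0 25;0 0 0.019 0 0 0 25;0 0 0.019 0 0 0 25;0 0 0.019 0 0 0 25"

```text
time_s: 12.33
ee_pos: [546.8, 29.5, 40.4]
ee_rot: [180.0, -0.0, 157.7]
force: [0.6, 0.3, -0.2]
gripper_width: 39.1
gripper_force: 20.0
```

Call:
send_rows --targets "0 0 0.001 0 0 0 25;0 0 0.002 0 0 0 25;0 0 0.002 0 0 0 25;0 0 0.002 0 0 0 25"

```text
time_s: 12.67
ee_pos: [547.1, 29.4, 39.0]
ee_rot: [180.0, 0.1, 157.7]
force: [-0.9, 0.4, 3.5]
gripper_width: 39.4
gripper_force: 20.0
```

Call:
send_rows --targets "0 0 0 0 0 0 66;0 0 0 0 0 0 66;0 0 0 0 0 0 66;0 0 0 0 0 0 66;0 0 -0.01 0 0 0 66;0 0 -0.03 0 0 0 66;0 0 -0.07 0 0 0 66;0 0 -0.11 0 0 0 66;0 0 -0.11 0 0 0 66;0 0 -0.11 0 0 0 66;0 0 -0.11 0 0 0 66"

```text
time_s: 13.58
ee_pos: [546.3, 29.4, 148.6]
ee_rot: [180.0, -0.0, 157.7]
force: [-1.4, 0.4, -0.5]
gripper_width: 60.7
gripper_force: 0.0
```

```bash
python3 - <<'E'
from h import *
s=env.state();print(s["ee_pos"],s["gripper_width"])
W=eyes.grab_frame("wrist");D=eyes.grab_frame("side")
print(proj(W,[(546.5,30,50),(546.5,30,72)]).round(1),proj(D,(546.5,30,50)))
o=np.zeros((450,800,3),np.uint8); o[:,:400]=cv2.resize(W["image"][120:270,210:343],(400,450),interpolation=2); o[:,400:]=cv2.resize(D["image"][185:285,200:289],(400,450),interpolation=2)
cv2.imwrite("pics/m2.png",o); print(delta([448,205,150]))
E
```

```text
[546.29080997  29.42683122 148.62486628] 60.65139624897929
[[276.5 210. ]
 [276.5 219.1]] [[244.62557467 236.25267835]]
[ 0.1569  0.1255 -0.0025]
```

View pics/m2.png

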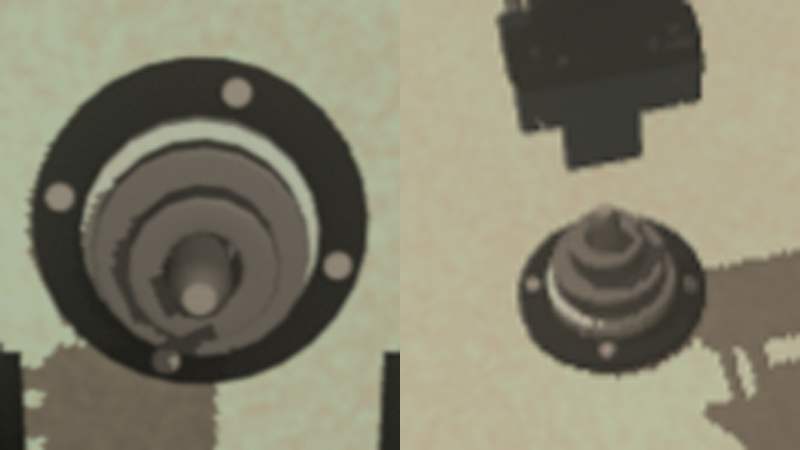

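The wrist crop shows the narrow ring nested on the wide ring, both centred. The spindle tip is at (276.5,219.7), against a prediction of (276.5,219.1). Now the sleeve.

Call:
send_rows --targets "0.032 0.025 0 0 0 0 66;0.064 0.05 0 0 0 0 66;0.094 0.075 0 0 0 0 66;0.125 0.1 0 0 0 0 66;0.157 0.1255 0 0 0 0 66;0.157 0.1255 0 0 0 0 66;0.157 0.1255 0 0 0 0 66;0.157 0.1255 0 0 0 0 66"

```text
time_s: 14.35
ee_pos: [448.7, 204.7, 147.6]
ee_rot: [-179.9, -0.1, 157.8]
force: [-0.3, -0.5, 0.1]
gripper_width: 60.4
gripper_force: 0.0
```

```bash
python3 - <<'E'
from h import *
s=env.state();print(s["ee_pos"])
W=eyes.grab_frame("wrist"); c=proj(W,(448,205,40))[0]; print(c,proj(W,(448,205,0))); x,y=int(c[0])-90,int(c[1])-80; print(x,y)
cv2.imwrite("pics/w5.png",cv2.resize(W["image"][y:y+150,x:x+180],None,fx=4,fy=4,interpolation=2)); print(delta([448,205,3.5]))
E
```

```text
[448.68051305 204.72895602 147.55073199]
[275.95065566 206.00574667] [[276.10066037 193.44551892]]
185 126
[0.0012 0.0005 0.1442]
```

View pics/w5.png

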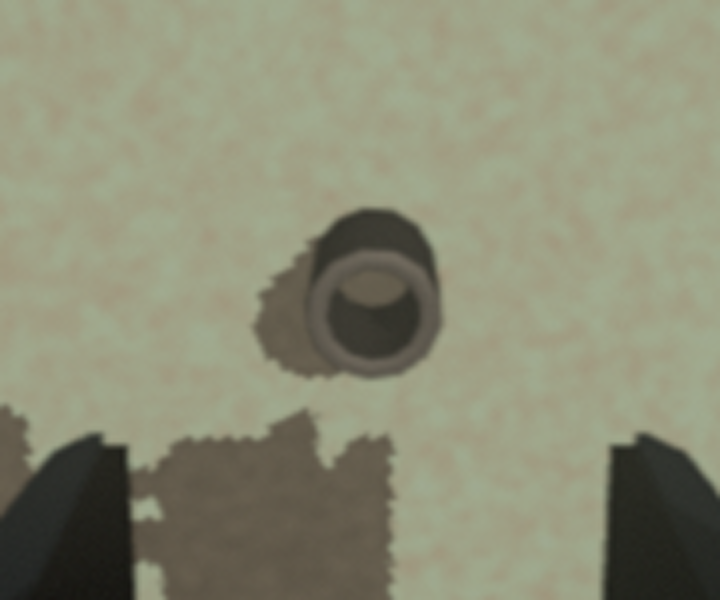

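The sleeve's top circle is at (278.5,204.3), about 2.5 mm off the TCP along tool x and along tool y. I correct for that and grasp.

Call:
send_rows --targets "0.0027 0.002 0.035 0 0 0 66;0.0027 0.002 0.07 0 0 0 66;0.0027 0.002 0.1 0 0 0 66;0.0027 0.002 0.125 0 0 0 66;0.0027 0.002 0.14 0 0 0 66;0.0027 0.002 0.144 0 0 0 66;0.0027 0.002 0.144 0 0 0 66;0.0027 0.002 0.144 0 0 0 45;0.0027 0.002 0.144 0 0 0 32;0.0027 0.002 0.144 0 0 0 15;0.0027 0.002 0.144 0 0 0 15;0.0027 0.002 0.144 0 0 0 15"

```text
time_s: 15.4
ee_pos: [447.7, 208.1, 5.3]
ee_rot: [179.9, 0.1, 157.7]
force: [-0.5, -0.4, 0.3]
gripper_width: 29.7
gripper_force: 0.1
```

Call:
send_rows --targets "0 0 0 0 0 0 15;0 0 0 0 0 0 15;0 0 -0.02 0 0 0 15;0 0 -0.05 0 0 0 15;0 0 -0.09 0 0 0 15;0 0 -0.13 0 0 0 15;0 0 -0.13 0 0 0 15;0 0 -0.13 0 0 0 15;0 0 -0.13 0 0 0 15"

```text
time_s: 16.15
ee_pos: [446.6, 207.7, 134.0]
ee_rot: [-180.0, -0.0, 157.7]
force: [-0.8, -1.1, -0.6]
gripper_width: 27.0
gripper_force: 20.0
```

```bash
python3 - <<'E'
from h import *
W=eyes.grab_frame("wrist"); s=env.state(); print(s["ee_pos"],s["ee_rot"],s["gripper_width"])
inhand(W,14,36.5,(277,)); 
g=cv2.cvtColor(W["image"],cv2.COLOR_BGR2GRAY); print(g[286,235:320].tolist())
print(delta([546.5,29.6,120]))
cv2.imwrite("pics/w6.png",cv2.resize(W["image"][200:350,180:380],None,fx=4,fy=4,interpolation=2))
E
```

```text
[446.19657043 207.52987042 133.26438153] [-1.79893172e+02 -1.08792990e-01  1.57728973e+02] 26.89630954668073
-4 [282.2 339.7 241.3 307.1 290.8 331.8 250.7 297.7]
-2 [277.8 335.8 241.2 307.2 286.5 327.8 250.6 297.8]
0 [273.5 331.8 241.1 307.4 282.2 323.9 250.5 297.9]
2 [269.  327.8 240.9 307.5 277.8 319.8 250.4 298. ]
4 [264.6 323.9 240.8 307.6 273.5 315.8 250.3 298.1]
277 [166, 166, 166, 164, 165, 166, 167, 167, 167, 167, 166, 166, 166, 165, 164, 164, 165, 165, 167, 169, 170, 169, 169, 168, 167, 166, 164, 165, 166, 167, 168, 168, 167, 168, 167, 168, 168, 167, 168, 169, 163, 142, 135, 132, 91, 58, 53, 53, 54, 52, 53, 52, 53, 49, 47, 45, 41, 43, 41, 41, 40, 41, 40, 41, 40, 39, 39, 39, 38, 37, 38, 38, 37, 37, 38, 37, 36, 35, 37, 42, 51, 53, 51, 49, 49, 47, 47, 44, 41, 34, 32, 33, 32, 33, 32, 32, 32, 33, 33, 32, 31, 32, 32, 33, 32, 33, 34, 33, 33, 33, 30, 29, 33, 36, 39, 43, 48]
[21, 19, 17, 19, 17, 16, 17, 17, 17, 19, 18, 21, 26, 33, 35, 38, 42, 48, 50, 50, 48, 48, 48, 46, 47, 46, 46, 44, 42, 37, 34, 31, 31, 32, 30, 31, 32, 32, 32, 31, 33, 34, 33, 32, 33, 33, 33, 35, 34, 34, 35, 33, 36, 39, 41, 43, 46, 46, 47, 47, 47, 47, 48, 47, 47, 48, 46, 43, 36, 32, 31, 31, 26, 22, 21, 20, 21, 22, 20, 22, 18, 22, 22, 21, 21]
[-0.1603 -0.1266  0.0132]
```

The sleeve is gripped square in the hand, with an offset of about 0 mm. Return over the spindle.

Call:
send_rows --targets "-0.03 -0.024 0 0 0 0 15;-0.06 -0.048 0 0 0 0 15;-0.09 -0.072 0 0 0 0 15;-0.12 -0.096 0 0 0 0 15;-0.14 -0.112 0 0 0 0 15;-0.155 -0.124 0 0 0 0 15;-0.16 -0.1272 0 0 0 0 15;-0.16 -0.1272 0 0 0 0 15;-0.16 -0.1272 0.02 0 0 0 15;-0.16 -0.1272 0.045 0 0 0 15;-0.16 -0.1272 0.045 0 0 0 15;-0.16 -0.1272 0.045 0 0 0 15"

```text
time_s: 17.2
ee_pos: [545.2, 30.8, 88.1]
ee_rot: [-179.9, -0.3, 157.8]
force: [0.2, 0.2, -0.7]
gripper_width: 27.2
gripper_force: 20.0
```

```bash
python3 - <<'E'
from h import *
for i in range(6): W=eyes.grab_frame("wrist"); s=env.state(); print(s["ee_pos"].round(1),s["ee_rot"].round(2),delta([546.7,29.4,60]))
f=[eyes.grab_frame(n) for n in("scene","side")]
o=np.zeros((450,800,3),np.uint8)
for i,(g,z) in enumerate(zip(f,(75,75))):
    c=proj(g,(546.7,29.4,70))[0].astype(int); print(c); t=g["image"][c[1]-50:c[1]+50,c[0]-44:c[0]+45]; o[:,i*400:i*400+400]=cv2.resize(t,(400,450),interpolation=2)
cv2.imwrite("pics/m3.png",o)
E
```

```text
[546.5  30.6  89.5] [-1.7999e+02 -8.0000e-02  1.5779e+02] [-0.0007 -0.0011  0.0295]
[547.4  30.5  90.3] [1.7996e+02 4.0000e-02 1.5778e+02] [ 0.0002 -0.0013  0.0303]
[547.8  30.3  90.7] [1.7994e+02 1.0000e-01 1.5777e+02] [ 0.0007 -0.0013  0.0307]
[547.9  30.1  90.8] [1.7993e+02 1.2000e-01 1.5776e+02] [ 0.0009 -0.0012  0.0308]
[547.9  30.   90.8] [1.7993e+02 1.2000e-01 1.5775e+02] [ 0.0009 -0.001   0.0308]
[547.7  29.9  90.6] [1.7994e+02 1.1000e-01 1.5774e+02] [ 0.0008 -0.0009  0.0306]
[295 212]
[244 230]
```

View pics/m3.png

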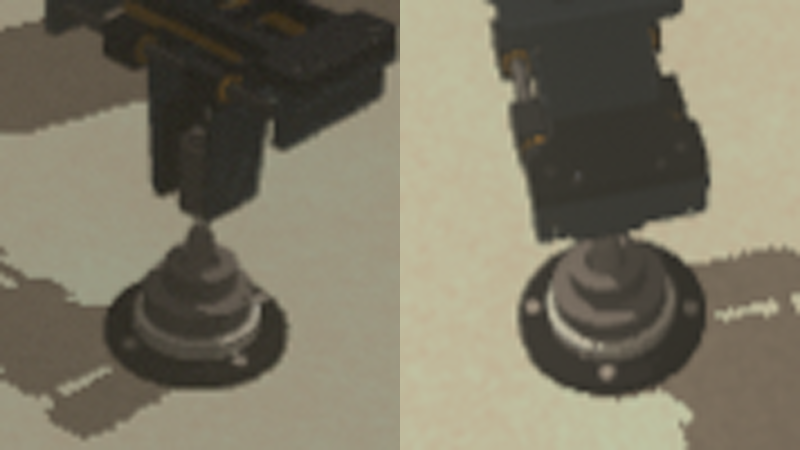

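Both views show the sleeve directly above the spindle tip. The arm is still settling, so I wait and then descend slowly past the taper.

Call:
send_rows --targets "0 0 0 0 0 0 15;0 0 0 0 0 0 15;0 0 0 0 0 0 15;0 0 0 0 0 0 15;0 0 0 0 0 0 15;0 0 0 0 0 0 15"

```text
time_s: 18.1
ee_pos: [547.1, 29.6, 89.5]
ee_rot: [180.0, -0.0, 157.7]
force: [-0.8, 1.0, -0.2]
gripper_width: 26.8
gripper_force: 20.0
```

Call:
send_rows --targets "0 -0.0003 0.003 0 0 0 15;0 -0.0003 0.006 0 0 0 15;0 -0.0003 0.009 0 0 0 15;0 -0.0003 0.012 0 0 0 15;0 -0.0003 0.015 0 0 0 15;0 -0.0003 0.018 0 0 0 15;0 -0.0003 0.018 0 0 0 15;0 -0.0003 0.018 0 0 0 15"

```text
time_s: 18.77
ee_pos: [546.9, 29.3, 71.2]
ee_rot: [-180.0, -0.0, 157.7]
force: [-0.3, 0.8, -1.0]
gripper_width: 26.8
gripper_force: 20.0
```

Call:
send_rows --targets "0 0 0.003 0 0 0 15;0 0 0.006 0 0 0 15;0 0 0.009 0 0 0 15;0 0 0.012 0 0 0 15;0 0 0.0145 0 0 0 15;0 0 0.0145 0 0 0 15;0 0 0.0145 0 0 0 15"

```text
time_s: 19.35
ee_pos: [546.9, 29.3, 56.8]
ee_rot: [-180.0, -0.0, 157.7]
force: [0.5, -0.3, -1.2]
gripper_width: 27.3
gripper_force: 20.0
```

Call:
send_rows --targets "0 0 0.001 0 0 0 15;0 0 0.002 0 0 0 15;0 0 0.002 0 0 0 15;0 0 0.002 0 0 0 15"

```text
time_s: 19.68
ee_pos: [547.2, 29.3, 55.2]
ee_rot: [180.0, 0.0, 157.7]
force: [0.0, 1.0, 0.8]
gripper_width: 26.9
gripper_force: 20.0
```

Call:
send_rows --targets "0 0 0.0007 0 0 0 15;0 0 0.0013 0 0 0 15;0 0 0.0013 0 0 0 15;0 0 0.0013 0 0 0 15"

```text
time_s: 20.02
ee_pos: [547.2, 29.3, 55.1]
ee_rot: [180.0, 0.1, 157.7]
force: [-1.9, -0.1, 8.9]
gripper_width: 26.6
gripper_force: 20.0
```

Call:
send_rows --targets "0 0 0 0 0 0 25;0 0 0 0 0 0 40;0 0 0 0 0 0 60;0 0 0 0 0 0 60;0 0 0 0 0 0 60;0 0 -0.01 0 0 0 60;0 0 -0.03 0 0 0 60;0 0 -0.06 0 0 0 60;0 0 -0.1 0 0 0 60;0 0 -0.1 0 0 0 60;0 0 -0.1 0 0 0 60;0 0 -0.1 0 0 0 60"

```text
time_s: 21.02
ee_pos: [546.7, 29.3, 153.8]
ee_rot: [180.0, -0.0, 157.7]
force: [-0.4, 0.1, -0.8]
gripper_width: 54.8
gripper_force: 0.0
```

```bash
python3 - <<'E'
from h import *
s=env.state();print(s["ee_pos"],s["force"],s["gripper_width"])
f=eyes.grab_frame("side");W=eyes.grab_frame("wrist");S=eyes.grab_frame("scene")
o=np.zeros((400,800,3),np.uint8)
o[:,:266]=cv2.resize(W["image"][130:280,227:327],(266,400),interpolation=2)
for i,g in enumerate((S,f)):
    c=proj(g,(546.7,29.4,50))[0].astype(int); o[:,267+i*266:533+i*266]=cv2.resize(g["image"][c[1]-42:c[1]+42,c[0]-28:c[0]+28],(266,400),interpolation=2)
cv2.imwrite("pics/m4.png",o)
print(proj(W,[(546.7,29.4,90),(546.7,29.4,50)]),proj(S,[(546.7,29.4,90),(546.7,29.4,50)]))
E
```

```text
[546.6695387   29.31649871 153.81987206] [-0.44938321  0.0547077  -0.84530917] 54.780682746855206
[[276.09867154 226.315097  ]
 [276.1977612  209.22311873]] [[295.91968916 204.91137874]
 [295.26620802 218.9575555 ]]
```

View pics/m4.png

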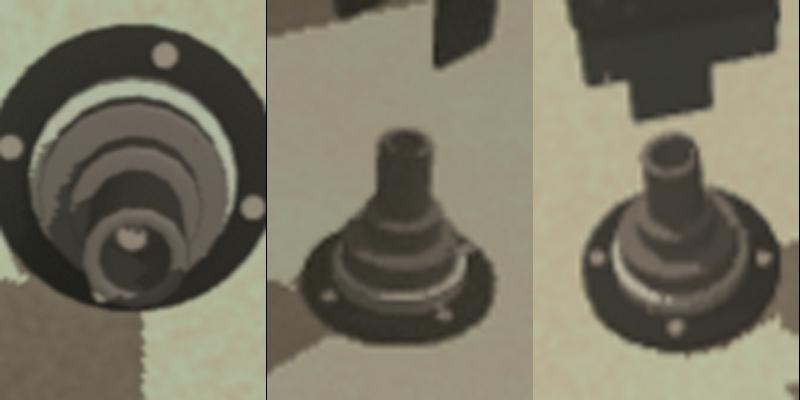

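All three views show the stack seated: the sleeve is upright, its top is at scene row ≈205 (predicted 204.9), and the spindle is visible inside it. Seating gave 8.9 N of contact. I hand it in.

```bash
python3 -c "
from workcell import env
print(env.job_done())"
```

```text
the job is handed in; nothing more can be done
None
```

The wide ring, narrow ring and sleeve are stacked on the spindle and look fully home in the last pictures; I handed the job in at about 21 s of the 67 s, and no verdict came back.

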